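# Load a camera plate into the spring-clip checking fixture

### The job

Load the orange-nosed camera plate into the aluminium checking fixture: lift the spring clip right up, slide the plate nose first along the channel until its nose is fully home against the stop, then swing the clip back down so that it holds the plate. Only the nose sticks out of the plate's holder, and fingers there would be in the way of the fixture's rails, so the plate needs putting down (on the narrow apron, for instance) and taking again by its wide tail. Leave the green-nosed plate, the ball head and the screwdriver where they are.

Things in the scene. Friction and masses are not known exactly. Their poses are not given: they have to be found in the camera images.
- orange_center (a point): Centre (half-way up) of the plate to load: dark flat T-shaped camera plate, 104 long, 12 thick, about 0.12 kg, orange band round the nose. x points out of the nose (nose face at x = +52), y across, z up. Body 44 wide from x = -18 to +52, tail 56 wide from x = -52 to -18. It starts flat in its holder, this point 26 above the bench, and is drawn out along its own +x
- orange_nose (a point): Middle of the orange plate's nose face, 52 along +x from its centre; same axes
- holder_a: Blue fixed holder of the orange plate; origin on the bench under the middle of its mouth, x out of the mouth. Roof (top 42 above the bench) and side walls cover x = -58 to 0, so only the plate's front 50 mm sticks out; draw the plate out about 60 straight along x before lifting. A tongue 24 wide, 20 high, to x = +50 supports the nose; fingers can go down either side of it
- green_center (a point): Centre of a second plate of the same shape with a green band, in a holder of its own, 26 above the bench, to be left alone; same axes
- fixture: Fixed aluminium checking fixture, origin on the bench; x = direction in which the plate is pushed in, y across, z up. Plate floor 20 above the bench throughout. Apron: 24 wide tongue, x = -95 to +5, open either side. Block 74 wide from x = 5 to 103. Rails 10 high above the floor, 47.5 apart, x = 20 to 74, flared mouths from x = 9
- apron (a point): Point at fixture x = -46, y = 0, 26 above the bench: a plate laid down with its centre here, nose along the fixture's x, has its nose just before the flared mouths and lies stably on the apron. Axes as the fixture
- stop (a point): Middle of the stop face (fixture x = 74), 26 above the bench, where the middle of the nose must come; axes as the fixture. A plate fully home has its centre at fixture x = 22 and its tail from x = -30 to +4, outside the rails
- clip_hinge (a point): Hinge axis of the spring clip, 44 above the bench, at x = 92, y = 0 of the fixture. The hinge axis runs along the fixture's y
- clip_handle (a point): Middle of the clip's red cross-bar handle: cylinder 16 in diameter, 26 long along the fixture's y; can be pinched on its two ends from above and turns between the fingers. At clip angle 0 it is 66 before the hinge (fixture -x) and 14 above it; it swings up and back towards +x on a 67.5 radius about the hinge
- clip (a joint): Clip angle, rad: 0 down on nothing, about 0.1 down on a plate, 1.5 fully up (handle 67 above and 9 behind the hinge). Damped over-centre spring, 2 to 5 N at the handle: below 0.75 it closes by itself in 1 to 2 s, above 0.75 it opens by itself and stays up. Down, its rubber foot is 8 above the channel floor, so the plate cannot go under
- ballhead_center (a point): Bystander: black camera ball head standing on the bench, 64 in diameter, 103 high, 0.4 kg; this point is 50 above the bench
- driver_grip (a point): Bystander: screwdriver with a red handle lying on the bench; this point is on its handle
Not all that is in view belongs to the job. What is shaped like the part that bears orange_center but brown or yellow is not meant.

How it is judged:
By the outcome, as a careful person would: the job done as asked, in the order asked, and still so for the second after the job is handed in, with the robot touching nothing.
It also fails if it takes over 67 s, if anything falls off the work surface, if the arm or the gripper's body presses on something with over 40 N, if the wrist force passes 120 N, or if a joint passes its speed limit or range.

### The arm

A 6-joint arm with a two-finger parallel gripper is mounted at the origin on the work surface. World frame = base frame: x ahead of the robot, y to its left, z up, the work surface at z = 0. Lengths are in mm, angles in rad, forces in N, time in s.
With the tool pointing down it reaches from about 400 to 925 mm from the base axis. Payload 12.5 kg.
Tool frame: the origin (TCP) lies at the centre of the arm's flange, where the gripper is bolted on; the fingertips stand 190 mm ahead of it and the grasp point (between the pads) lies 171 mm ahead of it; z points along the fingers, y is the direction in which the jaws open and shut (so a half turn about z gives the same grasp; the last joint's range is limited). The gripper opens to 95 mm and grips with 3 to 60 N. Pads are 20 mm wide; open, the fingers measure 119 mm over their backs; the gripper's body (75 mm by 180 mm) begins 59 mm behind the grasp point.
Start: joints at [-1.261, 0.491, 1.559, -0, 1.092, -0.106], TCP at [252.47, -571.738, 404.761] pointing down, gripper open.
Joint ranges: [-3.1, 3.1], [-0.84, 2.19], [0.05, 2.79], [-1.13, 4.28], [0.06, 2.93], [-2.69, 2.69]. Speed limits (rad/s): [2.22, 2.22, 2.79, 3.14, 3.14, 3.14].

### API

Orientations are given as [roll, pitch, yaw] about the fixed x, y, z axes, in that order (R = Rz(yaw) Ry(pitch) Rx(roll)).
In Python, from cell import env gives the robot as it stands.
- The arm moves only by the shell command python3 -m pendant 'ROWS'. ROWS is JSON, a list of rows, each an object of numbers: "x", "y", "z": the shift along the tool's x, y, z in units of 150 mm (1.0 is 150 mm); "rx", "ry", "rz": the turn, a rotation vector about the tool's x, y, z in units of 45 degrees (1.0 is 45 degrees); "jaw": the opening, from 0 (shut) to 1 (fully open). In form: [{"x": .., "y": .., "z": .., "rx": .., "ry": .., "rz": .., "jaw": ..}, ...]. A call has 1 to 10 rows; each row is the pose to reach, as a shift and turn from the pose commanded when the call began, along the tool's axes at that moment; what a row does not reach only later rows make up. A row lasts 1/8 s, in which the tool goes at most 62.5 mm and 10.7 degrees, less where a joint would pass 70% of its speed; a pose out of reach is approached as far as the arm can. A call with a number of a shift or a turn outside -1 to 1 is refused whole. A call with a gripper value outside its range is refused whole. The fingers move at their own pace and stop on an object; the grip force is fixed at half the most. Time passes only in rows, so rows that repeat a pose let the fingers close. It gives the time, the measured TCP pose, the force and the opening at its end, in the units of the state.
- env.state(): the state, without advancing time (a new reading comes with each control period).
- env.read_camera(name): name is "scene" or "top" or "wrist"; returns a dict with "img" (384x512x3 uint8, red, green, blue), "fx", "fy", "cx", "cy" (pixels), "D" ([k1, k2, p1, p2, k3] as OpenCV has them; the pictures are not rectified), "rvec" (rotation vector, rad) and "tvec" (3), from world to camera coordinates, as OpenCV has them. Camera axes: x right, y down, z forward; pixel columns grow to the right and rows downward; lengths in mm; the calibration is good to about 2 mm. A picture is of the moment at which its call begins. There is no depth.
- env.job_done(): hands the job in, once; it reports no verdict.
The state is a dict: "t": time; "joints": joint angles; "qvel": joint speeds; "tau": joint torques, N m; "eef_pos": TCP position; "tcp_rot": TCP orientation; "ft_force": force on the tool from outside, world axes, zero at the start; "moment": the same for the moment, N m; "opening": opening from 0.0 (shut) to 1.0 (fully open).
Only numpy, scipy, OpenCV 4.12 (cv2) and the standard library are available. Lean on these libraries where they do the work, as an engineer would, in place of code of your own. Each camera call takes 0.05 s, during which the arm holds its last target.

## Working session

There is one attempt and no reset: what is moved stays moved. The work goes in short steps, Python scripts to look and compute and a shell command to move; the robot and the scene stay as the last step left them, time stands still between calls to the robot, and variables do not carry over. Pictures are saved under pics/ and viewed, and the job is handed in when it is done.

```bash
mkdir -p pics; ls; python3 - <<'E'
from cell import env
import cv2
s=env.state();print({k:s[k] for k in('t','eef_pos','tcp_rot','opening','ft_force')})
for n in('scene','top','wrist'):
    c=env.read_camera(n);cv2.imwrite(f'pics/{n}0.png',c['img'][:,:,::-1]);print(n,c['fx'],c['D'],c['rvec'],c['tvec'])
E
```

```text
pics
{'t': 0.0, 'eef_pos': array([ 252.47195207, -571.69489868,  404.14475236]), 'tcp_rot': array([-3.14044843e+00, -1.29406334e-04,  4.15854846e-01]), 'opening': 0.9971085916483147, 'ft_force': array([ 0.34021682, -0.13592923, -0.41487473])}
scene 442.10321928272737 [-0.10770401  0.          0.          0.          0.        ] [ 1.61080943  2.02984125 -0.7349024 ] [ 190.26051767 -347.94311799 1433.90971084]
top 401.6606847248092 [-0.13299866  0.          0.          0.          0.        ] [ 2.16268768 -2.20267666  0.0284995 ] [ -23.00972058  553.12744908 1112.02610323]
wrist 302.7702606635706 [-0.02556892  0.          0.          0.          0.        ] [-2.42748969  1.58192799  0.22800714] [-625.39000224  -32.16455594  392.02894821]
```

View pics/scene0.png

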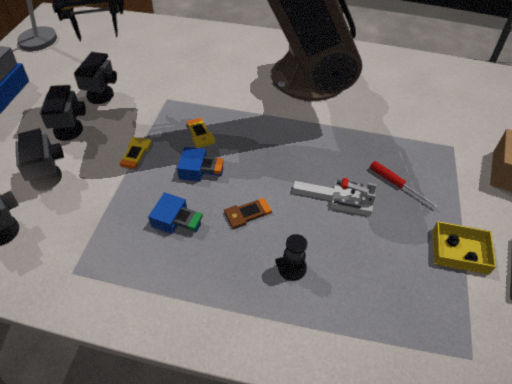

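View pics/top0.png

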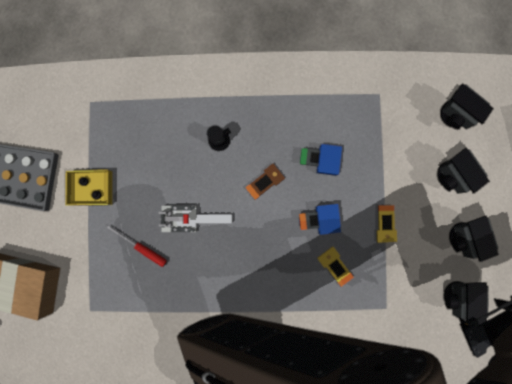

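View pics/wrist0.png

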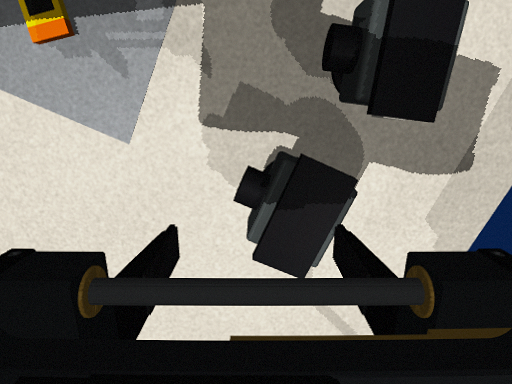

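Candidates in the top view: blue-holder plate with orange nose at (306,221); green-nosed one at (305,157); brown plate (265,180); yellow plates (336,266) and (387,224). The plate in the blue holder with the orange nose fits, as it is dark and sits in a holder. I'll confirm this in an enlarged crop.

```bash
cat > h.py <<'E'
import numpy as np,cv2
from scipy.spatial.transform import Rotation as R
def K(c): return np.array([[c['fx'],0,c['cx']],[0,c['fy'],c['cy']],[0,0,1.]])
def ray(c,uv):
    uv=np.array(uv,float).reshape(-1,1,2)
    n=cv2.undistortPoints(uv,K(c),np.array(c['D']))[:,0]
    Rm=cv2.Rodrigues(np.array(c['rvec'],float))[0]; t=np.array(c['tvec'],float)
    return -Rm.T@t,(np.c_[n,np.ones(len(n))])@Rm
def plane(c,uv,z):
    o,d=ray(c,uv); return o+d*((z-o[2])/d[:,2])[:,None]
def proj(c,P):
    return cv2.projectPoints(np.array(P,float).reshape(-1,1,3),np.array(c['rvec'],float),np.array(c['tvec'],float),K(c),np.array(c['D']))[0][:,0]
def tri(cs,uvs):
    A=np.zeros((3,3));b=np.zeros(3)
    for c,uv in zip(cs,uvs):
        o,d=ray(c,uv);d=d[0]/np.linalg.norm(d[0]);M=np.eye(3)-np.outer(d,d);A+=M;b+=M@o
    return np.linalg.solve(A,b)
E
python3 - <<'E'
from cell import env
from h import *
t=env.read_camera('top');s=env.read_camera('scene')
a=cv2.resize(t['img'][140:260,150:350],(800,480),interpolation=cv2.INTER_CUBIC)
cv2.imwrite('pics/topcrop.png',a[:,:,::-1])
b=cv2.resize(s['img'][140:230,170:390],(800,327),interpolation=cv2.INTER_CUBIC)
cv2.imwrite('pics/scenecrop.png',b[:,:,::-1])
for n,uv,z in[('nose',(306,221),26),('holder',(328,217),42),('apronend',(233,218),20),('block',(165,218),30),('ball',(218,137),50),('driver',(150,257),10)]:
    print(n,plane(t,uv,z).round(0))
for c,n in((t,'top'),(s,'scene')):
    hsv=cv2.cvtColor(c['img'],cv2.COLOR_RGB2HSV)
    for nm,lo,hi in(('orange',(5,150,120),(18,255,255)),('blue',(105,150,60),(125,255,255)),('red',(0,170,90),(4,255,255))):
        m=cv2.inRange(hsv,lo,hi);k,l,st,ce=cv2.connectedComponentsWithStats(m)
        for i in range(1,k):
            if st[i,4]>15: print(n,nm,st[i],ce[i].round(1))
E
```

```text
nose [[ 473. -180.   26.]]
holder [[ 483. -239.   42.]]
apronend [[485.  22.  20.]]
block [[488. 212.  30.]]
ball [[708.  58.  50.]]
driver [[378. 261.  10.]]
top orange [246 185  13  14  85] [252.3 191.2]
top orange [300 213   7  16  88] [302.7 221.1]
top orange [338 273  15  13  80] [345.5 278.9]
top blue [317 145  25  30 601] [329.2 159.1]
top blue [316 204  24  30 598] [328.1 218.7]
top red [184 215   4   8  30] [185.5 218.3]
top red [135 243  30  23 205] [149.7 254.4]
scene orange [187 118  16   7  50] [194.  120.8]
scene orange [121 159  15   7  59] [127.9 161.9]
scene orange [214 158   9  13  85] [218.4 164.2]
scene orange [258 198  14  15 100] [264.3 205. ]
scene blue [  0  64  28  48 716] [11.6 84.8]
scene blue [177 147  29  34 740] [190.9 163.4]
scene blue [149 193  37  40 878] [166.1 212.1]
scene red [371 162  34  24 215] [388.1 173. ]
scene red [342 178   6   9  40] [344.5 182. ]
```

```bash
ls pics
```

```text
scene0.png
scenecrop.png
top0.png
topcrop.png
wrist0.png
```

View pics/topcrop.png

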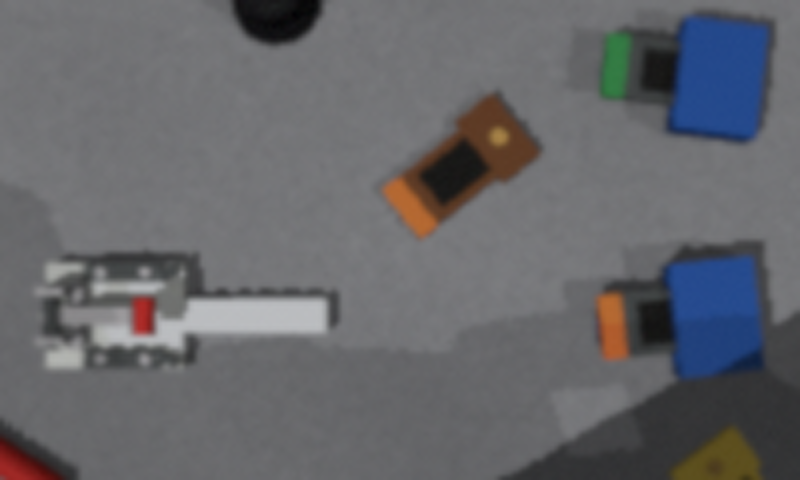

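View pics/scenecrop.png

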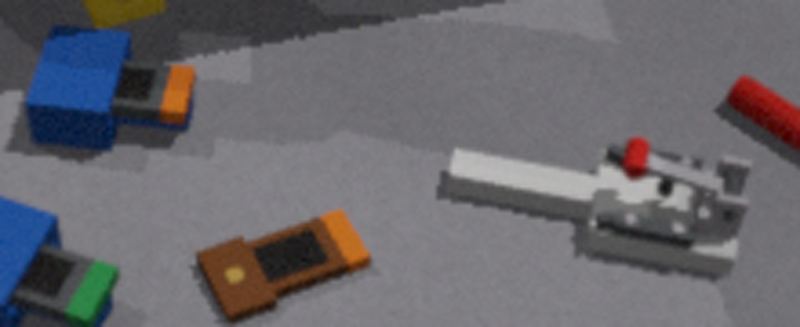

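Confirmed: the dark plate with the orange nose in the lower blue holder at (306,221) is the one. The fixture apron runs towards the right of the image, so fixture x points left, which is about world +y. The clip is down, with its red handle at (185,218). I'll work out the coarse targets and move there.

```bash
cat >> h.py <<'E'
from cell import env
def go(p,yaw=None,tilt=None):
    s=env.state();p0=np.array(s['eef_pos']);R0=R.from_euler('xyz',s['tcp_rot'])
    d=R0.inv().apply(np.array(p,float)-p0)/150
    print('from',p0.round(1),'yaw',round(s['tcp_rot'][2],4),'shift',d.round(4),end=' ')
    if yaw is not None:
        R1=R.from_euler('xyz',[np.pi,0,yaw]); print('turn',((R0.inv()*R1).as_rotvec()/np.radians(45)).round(4),end='')
    print(' t',s['t'],'F',np.round(s['ft_force'],1),'op',round(s['opening'],3))
E
python3 - <<'E'
from h import *
t=env.read_camera('top');s=env.read_camera('scene');w=env.read_camera('wrist')
print('handle',tri((t,s),((185.5,218.3),(344.5,182))))
st=env.state();R0=R.from_euler('xyz',st['tcp_rot'])
Rm=cv2.Rodrigues(w['rvec'])[0];o=-Rm.T@w['tvec']
print('cam in tool',R0.inv().apply(o-st['eef_pos']),'axes in tool',R0.inv().apply(Rm).round(3))
go([430,-180,400],np.pi/2); go([490,60,380],np.pi/2)
E
```

```text
handle [486.80472785 146.44070487  63.41511819]
cam in tool [78.16249776  1.39973091 20.33922691] axes in tool [[-0.     1.     0.001]
 [-0.96   0.    -0.279]
 [-0.279 -0.002  0.96 ]]
from [ 252.4 -571.7  404.7] yaw 0.4158 shift [ 2.1377 -1.911   0.0314] turn [-2.0000e-04 -1.0000e-04 -1.4706e+00] t 0.4 F [-0.6  0.7 -0.1] op 0.999
from [ 252.4 -571.7  404.7] yaw 0.4158 shift [ 3.1499 -3.2132  0.1649] turn [-2.0000e-04 -1.0000e-04 -1.4706e+00] t 0.4 F [-0.6  0.7 -0.1] op 0.999
```

```bash
python3 -m pendant '[{"x":1,"y":-0.9,"rz":-0.75,"jaw":1},{"x":1,"y":-0.9,"rz":-0.75,"jaw":1},{"x":1,"y":-0.9,"rz":-0.75,"jaw":1},{"x":1,"y":-0.9,"rz":-0.75,"jaw":1}]'; python3 -c "
from h import *
go([440,-150,330],np.pi/2)"
```

```text
from [ 252.4 -571.7  404.7] yaw 0.4158 shift [ 2.2795 -2.067   0.4981] turn [-2.0000e-04 -1.0000e-04 -1.4706e+00] t 0.4 F [-0.6  0.7 -0.1] op 0.999invalid input
```

```bash
python3 -m pendant '[{"x":1.0,"y":-0.9,"z":0.0,"rx":0.0,"ry":0.0,"rz":-0.75,"jaw":1.0},{"x":1.0,"y":-0.9,"z":0.0,"rx":0.0,"ry":0.0,"rz":-0.75,"jaw":1.0},{"x":1.0,"y":-0.9,"z":0.0,"rx":0.0,"ry":0.0,"rz":-0.75,"jaw":1.0},{"x":1.0,"y":-0.9,"z":0.0,"rx":0.0,"ry":0.0,"rz":-0.75,"jaw":1.0}]'; python3 -c "
from h import *
go([440,-150,330],np.pi/2)"
```

```text
t: 0.9
eef_pos: [336.1, -384.9, 405.2]
tcp_rot: [3.141, -0.0, 1.01]
ft_force: [-0.1, -1.4, 0.4]
opening: 0.999
from [ 336.1 -384.9  405.2] yaw 1.0101 shift [ 1.6949 -0.246   0.5013] turn [ 2.000e-04 -1.000e-04 -7.139e-01] t 0.9 F [-0.1 -1.4  0.4] op 0.999
```

```bash
python3 -m pendant '[{"x":1.0,"y":-0.25,"z":0.5,"rx":0.0,"ry":0.0,"rz":-0.714,"jaw":1.0},{"x":1.0,"y":-0.25,"z":0.5,"rx":0.0,"ry":0.0,"rz":-0.714,"jaw":1.0},{"x":1.0,"y":-0.25,"z":0.5,"rx":0.0,"ry":0.0,"rz":-0.714,"jaw":1.0},{"x":1.0,"y":-0.25,"z":0.5,"rx":0.0,"ry":0.0,"rz":-0.714,"jaw":1.0},{"x":1.0,"y":-0.25,"z":0.5,"rx":0.0,"ry":0.0,"rz":-0.714,"jaw":1.0}]'; python3 -c "
from h import *
go([470,-150,330],np.pi/2)
w=env.read_camera('wrist');cv2.imwrite('pics/w1.png',w['img'][:,:,::-1])"
```

```text
t: 1.52
eef_pos: [384.2, -241.9, 330.1]
tcp_rot: [3.141, 0.001, 1.563]
ft_force: [0.8, -0.5, -0.0]
opening: 0.998
from [ 384.2 -241.9  330.1] yaw 1.5633 shift [6.167e-01 5.671e-01 4.000e-04] turn [ 0.001   0.0011 -0.0096] t 1.525 F [ 0.8 -0.5 -0. ] op 0.998
```

View pics/w1.png

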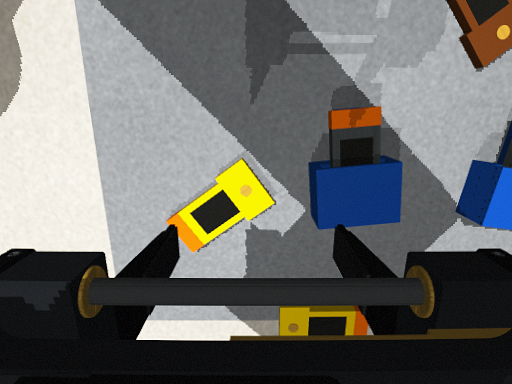

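The wrist view shows the target plate's orange nose at about (330-381,108-127), sticking out of the holder at (355,190). I'll measure it, then go on to the fixture.

```bash
cat >> h.py <<'E'
def orange(c,box=None,z=32.,lo=(3,150,80),hi=(17,255,255)):
    hsv=cv2.cvtColor(c['img'],cv2.COLOR_RGB2HSV);m=cv2.inRange(hsv,lo,hi)
    if box: 
        k=np.zeros_like(m);k[box[1]:box[3],box[0]:box[2]]=255;m&=k
    n,l,st,ce=cv2.connectedComponentsWithStats(m);i=1+np.argmax(st[1:,4])
    cn=cv2.findContours((l==i).astype(np.uint8),cv2.RETR_EXTERNAL,cv2.CHAIN_APPROX_NONE)[0][0]
    P=plane(c,cn[:,0].astype(float),z)[:,:2].astype(np.float32)
    r=cv2.minAreaRect(P);print('area',st[i],'rect',np.round(r[0],1),np.round(r[1],1),'ang',round(r[2],2));return r
E
python3 - <<'E'
from h import *
w=env.read_camera('wrist');orange(w,(310,90,400,145))
print(plane(w,[(309,164),(402,157)],42),plane(w,[(330,110),(380,107)],32),plane(w,[(330,160),(380,157)],32))
go([486,40,330],np.pi/2)
E
```

```text
area [328 106  53  23 988] rect [ 472.4 -173.2] [46.5 16.7] ang 4.96
[[ 431.98096674 -213.42404419   42.        ]
 [ 515.08501513 -207.6536851    42.        ]] [[ 450.50486524 -166.96786101   32.        ]
 [ 494.83205556 -164.56825007   32.        ]] [[ 453.06792768 -211.63321079   32.        ]
 [ 499.36691941 -209.13540096   32.        ]]
from [ 383.9 -242.2  330.2] yaw 1.5627 shift [1.8865e+00 6.6540e-01 1.0000e-04] turn [ 0.0013  0.0014 -0.0103] t 1.625 F [ 1.4 -0.4 -0.5] op 1.001
```

```bash
python3 -m pendant '[{"x":1.0,"y":0.68,"z":0.0,"rx":0.0,"ry":0.0,"rz":0.0,"jaw":1.0},{"x":1.0,"y":0.68,"z":0.0,"rx":0.0,"ry":0.0,"rz":0.0,"jaw":1.0},{"x":1.0,"y":0.68,"z":0.0,"rx":0.0,"ry":0.0,"rz":0.0,"jaw":1.0},{"x":1.0,"y":0.68,"z":0.0,"rx":0.0,"ry":0.0,"rz":0.0,"jaw":1.0}]'; python3 -c "
from h import *
w=env.read_camera('wrist');cv2.imwrite('pics/w2.png',w['img'][:,:,::-1])
orange(w)
go([486,40,300],np.pi/2)
"
```

```text
t: 2.12
eef_pos: [488.2, -89.9, 330.1]
tcp_rot: [3.14, 0.0, 1.567]
ft_force: [-0.9, -0.5, -0.0]
opening: 1.002
area [ 305  111   98  111 2842] rect [578.8 -65.2] [51.4 98.4] ang 37.26
from [487.3 -91.2 330. ] yaw 1.5665 shift [ 0.8745 -0.0126  0.1993] turn [ 0.0009  0.0005 -0.0055] t 2.175 F [-0.6 -1.  -0.4] op 0.999
```

View pics/w2.png

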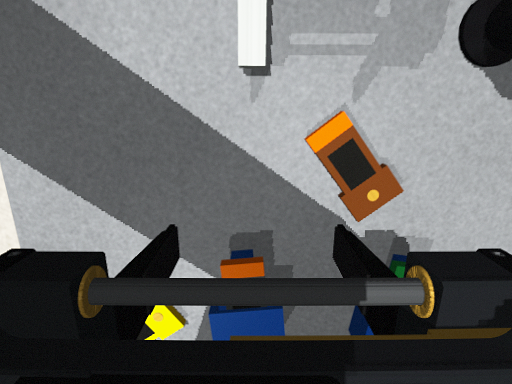

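The view shows the apron end at (238-268,66) and the orange nose at (221-264,258-277). Moving on to the fixture.

```bash
python3 -m pendant '[{"x":0.9,"y":0.0,"z":0.1,"rx":0.0,"ry":0.0,"rz":0.0,"jaw":1.0},{"x":0.9,"y":0.0,"z":0.1,"rx":0.0,"ry":0.0,"rz":0.0,"jaw":1.0},{"x":0.9,"y":0.0,"z":0.1,"rx":0.0,"ry":0.0,"rz":0.0,"jaw":1.0},{"x":0.9,"y":0.0,"z":0.1,"rx":0.0,"ry":0.0,"rz":0.0,"jaw":1.0}]'; python3 -c "
from h import *
w=env.read_camera('wrist');cv2.imwrite('pics/w3.png',cv2.resize(w['img'],(800,600),interpolation=cv2.INTER_CUBIC)[:,:,::-1])
go([486,60,300],np.pi/2)
"
```

```text
t: 2.68
eef_pos: [487.5, 42.6, 314.9]
tcp_rot: [3.141, 0.0, 1.565]
ft_force: [0.1, -0.2, 0.1]
opening: 0.997
from [487.6  42.  315. ] yaw 1.5642 shift [ 0.1197 -0.0114  0.0997] turn [ 0.0006  0.0004 -0.0085] t 2.725 F [ 1.4  0.  -0.4] op 0.999
```

View pics/w3.png

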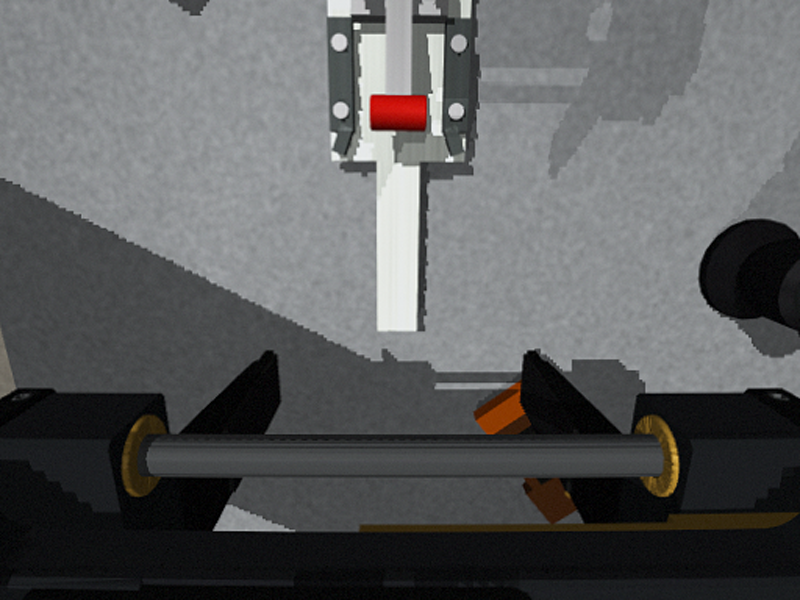

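Apron in the enlarged view: end edge (377-421,331), sides x≈377 and 423. Block front edge is at row 161, the red handle at (370-428,94-131).

```bash
python3 - <<'E'
from h import *
w=env.read_camera('wrist')
k=.64
n=['apL','apR','top L of apron','blockL','blockR','railoutL tip','railL top(z30)','hL','hR']
print(plane(w,np.array([(377,331),(423,331),(377,180),(331,161),(467,161)])*k,20).round(1))
# apron edges by threshold
g=cv2.cvtColor(w['img'],cv2.COLOR_RGB2GRAY).astype(float)
L=[];Rr=[]
for v in range(120,206,5):
    row=g[v,225:290];d=np.diff(row)
    a=np.argmax(d)+225.5;b=np.argmin(d)+225.5;L.append((a,v));Rr.append((b,v))
for nm,e in(('L',L),('R',Rr)):
    P=plane(w,e,20)[:,:2];print(nm,P[::3].round(1).tolist());f=np.polyfit(P[:,1],P[:,0],1);print(nm,f,np.abs(P[:,0]-np.polyval(f,P[:,1])).max())
hsv=cv2.cvtColor(w['img'],cv2.COLOR_RGB2HSV)
m=cv2.inRange(hsv,(0,170,80),(4,255,255));m[140:]=0;m2=cv2.inRange(hsv,(176,170,80),(180,255,255));m2[140:]=0;m|=m2
ys,xs=np.nonzero(m);print('red',xs.min(),xs.max(),ys.min(),ys.max(),xs.mean(),ys.mean())
print('handle',plane(w,[(xs.mean()+.5,ys.mean()+.5)],58+5))
cn=cv2.findContours(m,cv2.RETR_EXTERNAL,cv2.CHAIN_APPROX_NONE)[0];cn=max(cn,key=cv2.contourArea)
print(cv2.minAreaRect(plane(w,cn[:,0].astype(float),60)[:,:2].astype(np.float32)))
E
```

```text
[[473.4  23.8  20. ]
 [501.7  23.6  20. ]
 [475.3 113.5  20. ]
 [449.8 124.   20. ]
 [525.5 123.5  20. ]]
L [[502.7, 109.2], [501.9, 96.2], [473.9, 83.0], [473.7, 69.3], [473.4, 55.2], [473.1, 40.7]]
L [1.38931014e-01 4.78309393e+02] 20.045876743823158
R [[498.3, 109.3], [498.3, 96.2], [498.4, 82.8], [497.5, 69.1], [497.5, 55.0], [497.6, 40.5]]
R [1.35355924e-02 4.96996259e+02] 0.42232345085079714
red 237 272 60 81 254.57965194109772 69.93574297188755
handle [[487.7309664  145.39601389  63.        ]]
((487.2753601074219, 145.6433563232422), (14.2484769821167, 25.464374542236328), 89.58432006835938)
```

```bash
python3 -c "
from h import *
go([487.2,145,229],1.556)"
python3 -m pendant '[{"x":0.4,"y":0.0,"z":0.0,"rx":0.0,"ry":0.0,"rz":0.01,"jaw":0.6},{"x":0.68,"y":0.0,"z":0.1,"rx":0.0,"ry":0.0,"rz":0.01,"jaw":0.6},{"x":0.68,"y":0.0,"z":0.4,"rx":0.0,"ry":0.0,"rz":0.01,"jaw":0.6},{"x":0.68,"y":0.0,"z":0.57,"rx":0.0,"ry":0.0,"rz":0.01,"jaw":0.6},{"x":0.68,"y":0.0,"z":0.57,"rx":0.0,"ry":0.0,"rz":0.01,"jaw":0.6}]'; python3 -c "
from h import *
w=env.read_camera('wrist');cv2.imwrite('pics/w4.png',w['img'][:,:,::-1])
go([487.2,145,229],1.556)"
```

```text
from [487.6  41.8 315. ] yaw 1.5636 shift [ 0.6879 -0.0079  0.5729] turn [0.0006 0.0004 0.0097] t 2.775 F [-0.6 -0.5  0.1] op 1.0
t: 3.4
eef_pos: [488.2, 144.1, 228.1]
tcp_rot: [-3.139, 0.001, 1.556]
ft_force: [0.5, -0.3, 1.2]
opening: 0.608
from [488.5 144.3 229.2] yaw 1.5558 shift [ 0.0048 -0.0085  0.0015] turn [-0.0012  0.0004 -0.0002] t 3.45 F [-0.1 -0.5 -0.2] op 0.607
```

View pics/w4.png

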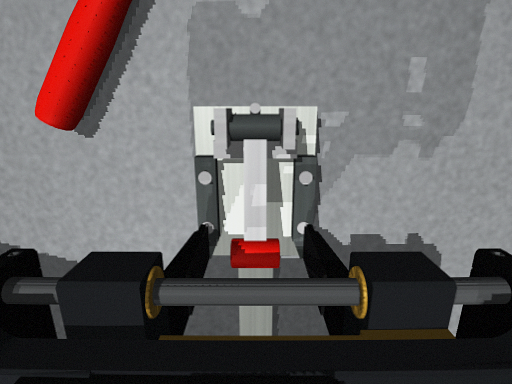

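```bash
python3 -m pendant '[{"x":0.005,"y":-0.005,"z":0.0,"rx":0.0,"ry":0.0,"rz":0.0,"jaw":0.1},{"x":0.005,"y":-0.005,"z":0.0,"rx":0.0,"ry":0.0,"rz":0.0,"jaw":0.1},{"x":0.005,"y":-0.005,"z":0.0,"rx":0.0,"ry":0.0,"rz":0.0,"jaw":0.1},{"x":0.005,"y":-0.005,"z":0.0,"rx":0.0,"ry":0.0,"rz":0.0,"jaw":0.1}]'
```

```text
t: 3.95
eef_pos: [487.1, 146.3, 229.6]
tcp_rot: [3.141, 0.0, 1.558]
ft_force: [-0.6, -0.3, 4.8]
opening: 0.273
```

```bash
python3 -m pendant '[{"x":0.017,"y":0.0,"z":-0.053,"rx":0.0,"ry":0.0,"rz":0.0,"jaw":0.1},{"x":0.037,"y":0.0,"z":-0.106,"rx":0.0,"ry":0.0,"rz":0.0,"jaw":0.1},{"x":0.066,"y":0.0,"z":-0.154,"rx":0.0,"ry":0.0,"rz":0.0,"jaw":0.1},{"x":0.099,"y":0.0,"z":-0.199,"rx":0.0,"ry":0.0,"rz":0.0,"jaw":0.1},{"x":0.138,"y":0.0,"z":-0.239,"rx":0.0,"ry":0.0,"rz":0.0,"jaw":0.1},{"x":0.181,"y":0.0,"z":-0.275,"rx":0.0,"ry":0.0,"rz":0.0,"jaw":0.1},{"x":0.23,"y":0.0,"z":-0.303,"rx":0.0,"ry":0.0,"rz":0.0,"jaw":0.1},{"x":0.281,"y":0.0,"z":-0.327,"rx":0.0,"ry":0.0,"rz":0.0,"jaw":0.1},{"x":0.335,"y":0.0,"z":-0.343,"rx":0.0,"ry":0.0,"rz":0.0,"jaw":0.1},{"x":0.39,"y":0.0,"z":-0.354,"rx":0.0,"ry":0.0,"rz":0.0,"jaw":0.1}]'
```

```text
t: 5.2
eef_pos: [487.9, 205.2, 283.3]
tcp_rot: [3.141, 0.0, 1.558]
ft_force: [-1.1, -5.0, 2.0]
opening: 0.272
```

Still gripped at about 1.25 rad. I'll go on to about 1.45, release, and rise.

```bash
python3 -m pendant '[{"x":0.05,"y":0.0,"z":-0.003,"rx":0.0,"ry":0.0,"rz":0.0,"jaw":0.1},{"x":0.09,"y":0.0,"z":0.0,"rx":0.0,"ry":0.0,"rz":0.0,"jaw":0.1},{"x":0.09,"y":0.0,"z":0.0,"rx":0.0,"ry":0.0,"rz":0.0,"jaw":0.6},{"x":0.09,"y":0.0,"z":0.0,"rx":0.0,"ry":0.0,"rz":0.0,"jaw":0.6},{"x":0.09,"y":0.0,"z":0.0,"rx":0.0,"ry":0.0,"rz":0.0,"jaw":0.6},{"x":0.09,"y":0.0,"z":-0.4,"rx":0.0,"ry":0.0,"rz":0.0,"jaw":1.0},{"x":-0.3,"y":0.0,"z":-0.6,"rx":0.0,"ry":0.0,"rz":0.0,"jaw":1.0},{"x":-0.7,"y":0.0,"z":-0.6,"rx":0.0,"ry":0.0,"rz":0.0,"jaw":1.0},{"x":-1.0,"y":0.0,"z":-0.5,"rx":0.0,"ry":0.0,"rz":0.0,"jaw":1.0},{"x":-1.0,"y":0.0,"z":-0.5,"rx":0.0,"ry":0.0,"rz":0.0,"jaw":1.0}]';python3 -c "
from h import *
w=env.read_camera('wrist');cv2.imwrite('pics/w5.png',w['img'][:,:,::-1])
go([487.2,145,229],1.556)"
```

```text
t: 6.45
eef_pos: [485.9, 52.4, 356.8]
tcp_rot: [-3.14, 0.0, 1.554]
ft_force: [-0.5, 0.4, 0.2]
opening: 0.993
from [486.1  53.7 357.2] yaw 1.5548 shift [ 0.609  -0.0017  0.8544] turn [-0.0007 -0.0001 -0.0015] t 6.5 F [ 0.2  0.5 -0.9] op 0.993
```

View pics/w5.png

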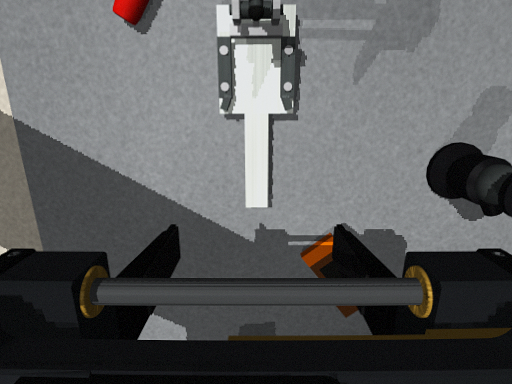

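The clip is up and the channel is clear. Bolts at (223,51), (289,51), (223,87) and (289,87) with the apron sides give a refined fixture axis.

```bash
python3 - <<'E'
from h import *
w=env.read_camera('wrist')
g=cv2.cvtColor(w['img'],cv2.COLOR_RGB2GRAY).astype(float)
def sub(d,i):
    i=int(i)
    if i<1 or i>=len(d)-1:return i
    a,b,c=d[i-1:i+2];return i+.5*(a-c)/(a-2*b+c+1e-9)
L=[];Rr=[]
for v in range(125,204,3):
    d=np.diff(g[v,236:284]);L.append((sub(d,np.argmax(d))+236.5,v));Rr.append((sub(-d,np.argmin(d))+236.5,v))
for nm,e in(('L',L),('R',Rr)):
    P=plane(w,e,20)[:,:2];f=np.polyfit(P[:,1],P[:,0],1)
    for _ in range(3):
        k=np.abs(P[:,0]-np.polyval(f,P[:,1]));q=k<=np.percentile(k,80);f=np.polyfit(P[q,1],P[q,0],1)
    print(nm,f,'at60',np.polyval(f,60),k[q].max())
d=np.diff(g[195:220,257]);print('end',plane(w,[(257,sub(-d,np.argmin(d))+195.5)],20))
# bolts
c=cv2.HoughCircles(cv2.medianBlur(w['img'][:,:,1],3),cv2.HOUGH_GRADIENT,1,15,param1=100,param2=8,minRadius=3,maxRadius=7)
for r in (c[0] if c is not None else []):
    if 205<r[0]<305 and 35<r[1]<105: print(r,plane(w,[r[:2]],32).round(1))
cv2.imwrite('pics/c5.png',cv2.resize(w['img'][0:220,190:330],(560,880)[:2],interpolation=cv2.INTER_CUBIC)[:560,:,::-1])
E
```

```text
L [  0.49409221 456.14681886] at60 485.79235158422665 12.371523255809507
R [1.39147964e-02 4.97011090e+02] at60 497.8459779260976 0.05668744543925186
end [[486.46851926  25.56412374  20.        ]]
[223.5  51.5   4.6] [[457.8 182.4  32. ]]
[286.5  87.5   4.6] [[516.5 149.7  32. ]]
[223.5  87.5   4.6] [[456.4 150.7  32. ]]
[287.5  51.5   4.6] [[517.1 181.4  32. ]]
```

View pics/c5.png

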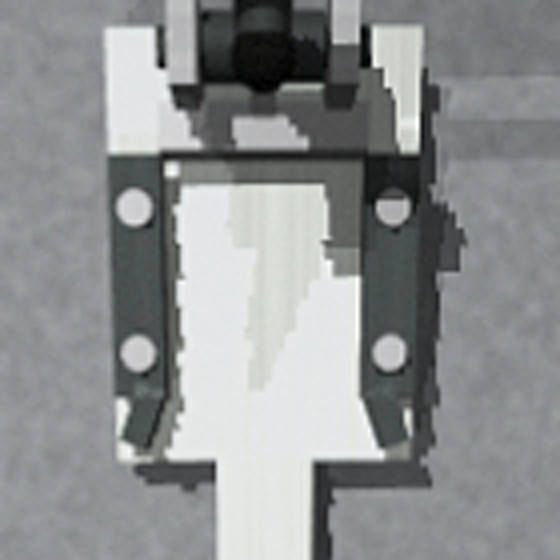

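Fixture axis: x ≈ 485.9 + 0.0139·(y−60), yaw ≈ 1.557, origin y ≈ 119.5. Next I'll go back over the plate for a closer measurement.

```bash
python3 -m pendant '[{"x":-0.96,"y":-0.05,"z":0.1,"rx":0.0,"ry":0.0,"rz":0.0,"jaw":1.0},{"x":-0.96,"y":-0.05,"z":0.1,"rx":0.0,"ry":0.0,"rz":0.0,"jaw":1.0},{"x":-0.96,"y":-0.05,"z":0.1,"rx":0.0,"ry":0.0,"rz":0.0,"jaw":1.0}]' >/dev/null; python3 -m pendant '[{"x":-0.96,"y":-0.03,"z":0.28,"rx":0.0,"ry":0.0,"rz":0.0,"jaw":1.0},{"x":-0.96,"y":-0.03,"z":0.28,"rx":0.0,"ry":0.0,"rz":0.0,"jaw":1.0},{"x":-0.96,"y":-0.03,"z":0.28,"rx":0.0,"ry":0.0,"rz":0.0,"jaw":1.0},{"x":-0.96,"y":-0.03,"z":0.28,"rx":0.0,"ry":0.0,"rz":0.0,"jaw":1.0}]';python3 -c "
from h import *
w=env.read_camera('wrist');cv2.imwrite('pics/w6.png',w['img'][:,:,::-1])
cv2.imwrite('pics/c6.png',cv2.resize(w['img'][80:230,180:330],(600,600),interpolation=cv2.INTER_CUBIC)[:,:,::-1])
orange(w,(150,50,350,200))"
```

```text
t: 7.42
eef_pos: [470.7, -233.4, 299.9]
tcp_rot: [-3.141, -0.0, 1.557]
ft_force: [0.3, -0.3, -0.2]
opening: 1.0
area [ 231  117   57   26 1161] rect [ 474.2 -172.7] [44.3 16.6] ang 5.06
```

View pics/c6.png

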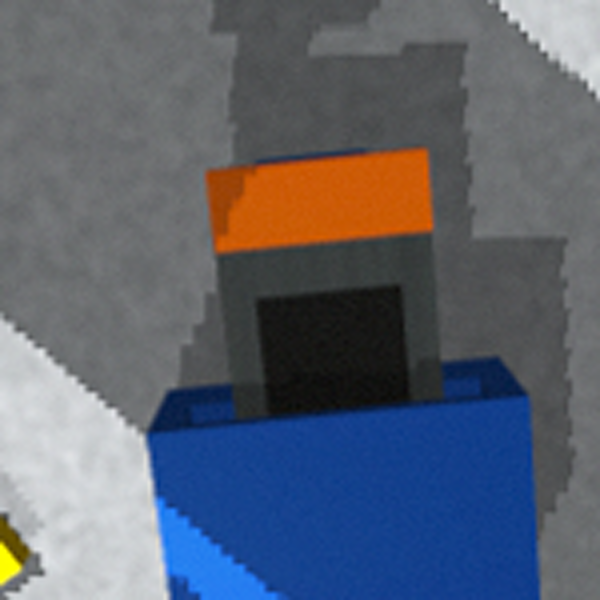

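The crop shows the orange nose (207-432,150-250 in the crop) with the dark body behind it, entering the blue holder. The plate's axis is about 5.06° anticlockwise of world y.

```bash
python3 -c "
from h import *
go([475.4,-186.3,260],1.659);go([475.4,-186.3,198],1.659)"
```

```text
from [ 470.7 -232.4  300.2] yaw 1.5577 shift [0.3079 0.0275 0.2683] turn [-0.0004 -0.0004 -0.129 ] t 7.475 F [-1.4  0.6 -0.1] op 0.999
from [ 470.7 -232.4  300.2] yaw 1.5577 shift [0.3078 0.0276 0.6816] turn [-0.0004 -0.0004 -0.129 ] t 7.475 F [-1.4  0.6 -0.1] op 0.999
```

```bash
python3 -m pendant '[{"x":0.307,"y":0.027,"z":0.0,"rx":0.0,"ry":0.0,"rz":-0.13,"jaw":0.75},{"x":0.307,"y":0.027,"z":0.3,"rx":0.0,"ry":0.0,"rz":-0.13,"jaw":0.75},{"x":0.307,"y":0.027,"z":0.5,"rx":0.0,"ry":0.0,"rz":-0.13,"jaw":0.75},{"x":0.307,"y":0.027,"z":0.68,"rx":0.0,"ry":0.0,"rz":-0.13,"jaw":0.75},{"x":0.307,"y":0.027,"z":0.68,"rx":0.0,"ry":0.0,"rz":-0.13,"jaw":0.75}]';python3 -c "
from h import *
w=env.read_camera('wrist');cv2.imwrite('pics/w7.png',w['img'][:,:,::-1])
go([475.4,-186.3,198],1.659)"
```

```text
t: 8.1
eef_pos: [475.1, -185.3, 197.6]
tcp_rot: [-3.139, -0.001, 1.662]
ft_force: [-0.1, -0.2, -0.3]
opening: 0.75
from [ 475.3 -185.8  198.6] yaw 1.6616 shift [-0.0037  0.0003  0.0043] turn [-0.0009 -0.0006  0.0034] t 8.15 F [-1.2 -0.9  0.3] op 0.749
```

View pics/w7.png

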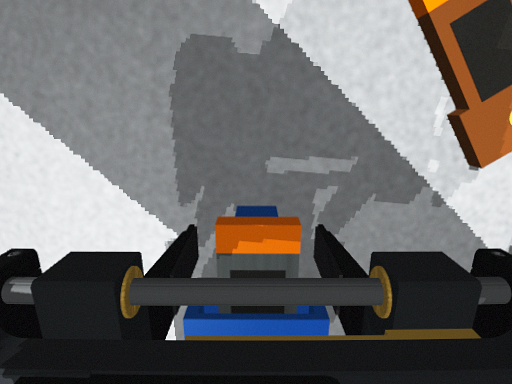

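Fingers straddle the nose evenly, at (195) and (315) around the plate at (216-300). Closing.

```bash
python3 -m pendant '[{"x":0.0,"y":0.0,"z":0.0,"rx":0.0,"ry":0.0,"rz":0.0,"jaw":0.3},{"x":0.0,"y":0.0,"z":0.0,"rx":0.0,"ry":0.0,"rz":0.0,"jaw":0.3},{"x":0.0,"y":0.0,"z":0.0,"rx":0.0,"ry":0.0,"rz":0.0,"jaw":0.3},{"x":0.0,"y":0.0,"z":0.0,"rx":0.0,"ry":0.0,"rz":0.0,"jaw":0.3}]'
```

```text
t: 8.65
eef_pos: [475.0, -187.1, 198.9]
tcp_rot: [3.141, 0.001, 1.66]
ft_force: [0.0, 1.1, 6.4]
opening: 0.462
```

```bash
python3 -m pendant '[{"x":0.06,"y":0.0,"z":0.0,"rx":0.0,"ry":0.0,"rz":0.0,"jaw":0.3},{"x":0.12,"y":0.0,"z":0.0,"rx":0.0,"ry":0.0,"rz":0.0,"jaw":0.3},{"x":0.2,"y":0.0,"z":0.0,"rx":0.0,"ry":0.0,"rz":0.0,"jaw":0.3},{"x":0.28,"y":0.0,"z":0.0,"rx":0.0,"ry":0.0,"rz":0.0,"jaw":0.3},{"x":0.36,"y":0.0,"z":0.0,"rx":0.0,"ry":0.0,"rz":0.0,"jaw":0.3},{"x":0.46,"y":0.0,"z":0.0,"rx":0.0,"ry":0.0,"rz":0.0,"jaw":0.3},{"x":0.46,"y":0.0,"z":0.0,"rx":0.0,"ry":0.0,"rz":0.0,"jaw":0.3},{"x":0.46,"y":0.0,"z":-0.3,"rx":0.0,"ry":0.0,"rz":0.0,"jaw":0.3},{"x":0.46,"y":0.0,"z":-0.5,"rx":0.0,"ry":0.0,"rz":0.0,"jaw":0.3},{"x":0.46,"y":0.0,"z":-0.5,"rx":0.0,"ry":0.0,"rz":0.0,"jaw":0.3}]'
python3 -c "
from h import *
w=env.read_camera('wrist');cv2.imwrite('pics/w8.png',w['img'][:,:,::-1])
go([485.8,101,198],1.557)"
```

```text
t: 9.9
eef_pos: [468.7, -117.9, 274.5]
tcp_rot: [3.14, 0.001, 1.66]
ft_force: [-0.9, 0.3, -0.1]
opening: 0.461
from [ 468.5 -117.9  273.3] yaw 1.6601 shift [1.4433 0.2451 0.5023] turn [ 2.000e-04 -1.000e-04  1.312e-01] t 9.95 F [ 0.7 -0.3 -1.6] op 0.461
```

View pics/w8.png

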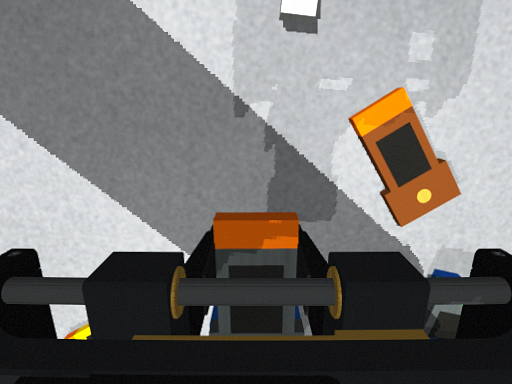

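```bash
python3 -c "
from h import *
w=env.read_camera('wrist');s=env.state()
r=orange(w,(190,190,320,262),z=107)
b=cv2.boxPoints(r)
T=R.from_euler('xyz',s['tcp_rot']).inv().apply(np.c_[b,np.full(4,107.)]-s['eef_pos']);print(T.round(1))
go([486.5,100,260],1.557)"
python3 -m pendant '[{"x":0.95,"y":0.15,"z":0.1,"rx":0.0,"ry":0.0,"rz":0.13,"jaw":0.3},{"x":0.95,"y":0.15,"z":0.1,"rx":0.0,"ry":0.0,"rz":0.13,"jaw":0.3},{"x":0.95,"y":0.15,"z":0.1,"rx":0.0,"ry":0.0,"rz":0.13,"jaw":0.3},{"x":0.95,"y":0.15,"z":0.1,"rx":0.0,"ry":0.0,"rz":0.13,"jaw":0.3},{"x":0.95,"y":0.15,"z":0.1,"rx":0.0,"ry":0.0,"rz":0.13,"jaw":0.3}]'
python3 -c "
from h import *
w=env.read_camera('wrist');cv2.imwrite('pics/w9.png',w['img'][:,:,::-1])
go([486.5,100,200],1.557)"
```

```text
area [ 213  212   86   37 3072] rect [ 466.8 -101.7] [44.5 20.1] ang 5.11
[[ 26.4 -22.3 165.7]
 [  6.2 -22.3 165.7]
 [  6.2  22.2 165.6]
 [ 26.4  22.2 165.6]]
from [ 468.4 -118.   272.6] yaw 1.66 shift [1.4365 0.2496 0.0849] turn [-0.0014 -0.0007  0.1311] t 10.0 F [-0.2  0.2 -1.1] op 0.458
t: 10.62
eef_pos: [478.4, 25.1, 257.5]
tcp_rot: [-3.14, 0.0, 1.558]
ft_force: [-0.1, 0.2, -1.2]
opening: 0.461
from [478.5  24.9 257.8] yaw 1.5569 shift [0.5017 0.047  0.3851] turn [-0.0014  0.     -0.0001] t 10.675 F [-0.3  0.7 -2.1] op 0.459
```

View pics/w9.png

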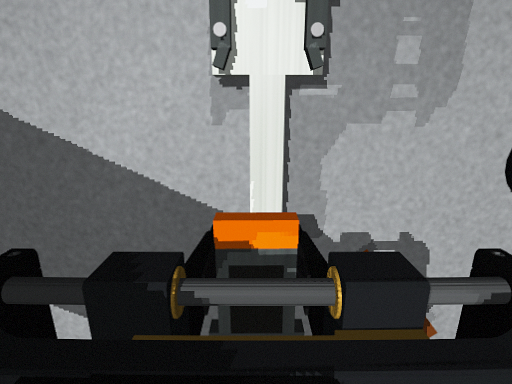

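```bash
python3 -c "
from h import *
w=env.read_camera('wrist')
print(plane(w,[(230,76.),(310,76.),(250,120),(288,120),(250,190),(287,190)],20).round(1))
print(plane(w,[(220,28),(317,28)],32).round(1))
go([486.5,100,200],1.557)"
python3 -m pendant '[{"x":0.25,"y":0.045,"z":0.1,"rx":0.0,"ry":0.0,"rz":0.0,"jaw":0.3},{"x":0.5,"y":0.045,"z":0.15,"rx":0.0,"ry":0.0,"rz":0.0,"jaw":0.3},{"x":0.5,"y":0.045,"z":0.25,"rx":0.0,"ry":0.0,"rz":0.0,"jaw":0.3},{"x":0.5,"y":0.045,"z":0.33,"rx":0.0,"ry":0.0,"rz":0.0,"jaw":0.3},{"x":0.5,"y":0.045,"z":0.33,"rx":0.0,"ry":0.0,"rz":0.0,"jaw":0.3}]'
python3 -c "
from h import *
w=env.read_camera('wrist');cv2.imwrite('pics/w10.png',w['img'][:,:,::-1])
go([486.5,100,199.5],1.557)"
```

```text
[[462.1 123.4  20. ]
 [516.  122.7  20. ]
 [475.   94.4  20. ]
 [501.5  94.   20. ]
 [474.   43.7  20. ]
 [501.5  43.4  20. ]]
[[457.9 150.1  32. ]
 [517.4 149.3  32. ]]
from [478.5  24.7 257.9] yaw 1.5564 shift [0.5025 0.0464 0.3862] turn [-0.0009  0.0001 -0.0007] t 10.725 F [-0.5 -0.3 -1.2] op 0.46
t: 11.35
eef_pos: [486.2, 99.5, 207.9]
tcp_rot: [-3.14, 0.0, 1.556]
ft_force: [-0.1, 0.0, -1.5]
opening: 0.46
from [486.3  99.5 208.5] yaw 1.5562 shift [0.0031 0.0012 0.0598] turn [-0.0013  0.0002 -0.001 ] t 11.4 F [ 0.1 -0.2 -0.3] op 0.46
```

View pics/w10.png

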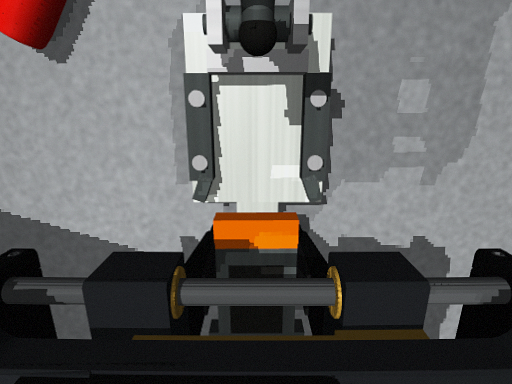

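The plate's nose (213-299, row 212) lines up with the channel (213-303), just before the flared mouths. Lowering onto the apron.

```bash
python3 -m pendant '[{"x":0.0,"y":0.005,"z":0.03,"rx":0.0,"ry":0.0,"rz":0.0,"jaw":0.3},{"x":0.0,"y":0.005,"z":0.055,"rx":0.0,"ry":0.0,"rz":0.0,"jaw":0.3},{"x":0.0,"y":0.005,"z":0.062,"rx":0.0,"ry":0.0,"rz":0.0,"jaw":0.3},{"x":0.0,"y":0.005,"z":0.062,"rx":0.0,"ry":0.0,"rz":0.0,"jaw":0.3}]'
```

```text
t: 11.9
eef_pos: [487.0, 100.5, 199.5]
tcp_rot: [-3.142, 0.0, 1.558]
ft_force: [0.5, -0.1, -1.1]
opening: 0.459
```

```bash
python3 -m pendant '[{"x":0.0,"y":0.0,"z":0.006,"rx":0.0,"ry":0.0,"rz":0.0,"jaw":0.3},{"x":0.0,"y":0.0,"z":0.006,"rx":0.0,"ry":0.0,"rz":0.0,"jaw":0.3},{"x":0.0,"y":0.0,"z":0.006,"rx":0.0,"ry":0.0,"rz":0.0,"jaw":0.5},{"x":0.0,"y":0.0,"z":0.006,"rx":0.0,"ry":0.0,"rz":0.0,"jaw":0.6},{"x":0.0,"y":0.0,"z":0.006,"rx":0.0,"ry":0.0,"rz":0.0,"jaw":0.7},{"x":0.0,"y":0.0,"z":-0.1,"rx":0.0,"ry":0.0,"rz":0.0,"jaw":0.9},{"x":0.0,"y":0.0,"z":-0.45,"rx":0.0,"ry":0.0,"rz":0.0,"jaw":1.0},{"x":-0.4,"y":0.0,"z":-0.6,"rx":0.0,"ry":0.0,"rz":0.0,"jaw":1.0},{"x":-0.75,"y":0.0,"z":-0.6,"rx":0.0,"ry":0.0,"rz":0.0,"jaw":1.0},{"x":-0.75,"y":0.0,"z":-0.6,"rx":0.0,"ry":0.0,"rz":0.0,"jaw":1.0}]'
python3 -c "
from h import *
w=env.read_camera('wrist');cv2.imwrite('pics/w11.png',w['img'][:,:,::-1]);orange(w,(180,50,330,220))
cv2.imwrite('pics/c11.png',cv2.resize(w['img'][20:220,160:360],(600,600),interpolation=cv2.INTER_CUBIC)[:,:,::-1])
go([486.5,40,200],1.557)"
```

```text
t: 13.15
eef_pos: [485.4, -14.6, 290.9]
tcp_rot: [3.14, 0.0, 1.554]
ft_force: [0.8, -0.0, 0.1]
opening: 0.996
area [314 208  16  12 105] rect [540.5 -23.3] [12.6  9.8] ang 2.88
from [485.3 -13.1 290.5] yaw 1.5547 shift [0.3545 0.0014 0.6033] turn [ 0.0014  0.0002 -0.0029] t 13.2 F [0.3 0.2 0.7] op 0.996
```

View pics/c11.png

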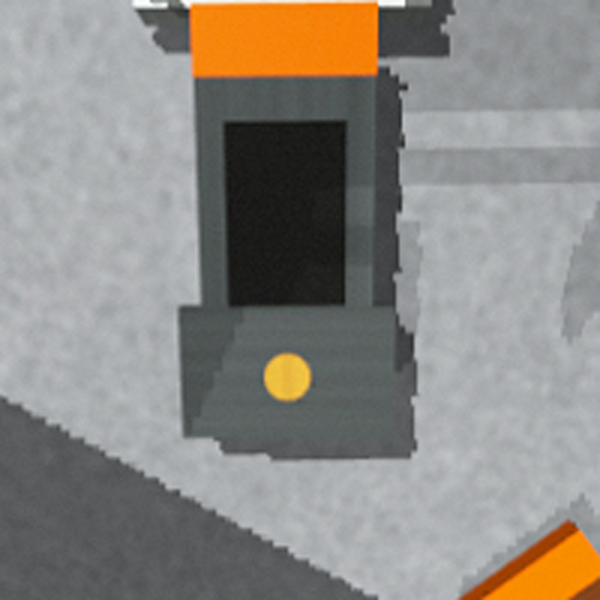

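The plate lies flat on the apron: nose band at crop (191-378,3-75), tail at (180-395,307-437), yellow dot at (288,378).

```bash
python3 -c "
from h import *
w=env.read_camera('wrist')
orange(w,(180,15,330,60),lo=(8,150,80))
f=lambda x,y:(x/3+160-.3,y/3+20-.3)
P=plane(w,[f(288,378),f(180,307),f(395,307),f(183,437),f(200,300),f(193,80),f(373,300),f(377,80)],32);print(P.round(1))
go([486,31,200],1.557)"

```

```text
area [ 223   23   64   25 1519] rect [486.8 114.7] [15.7 44.9] ang 89.16
[[486.2  35.9  32. ]
 [458.9  54.5  32. ]
 [513.8  53.5  32. ]
 [458.1  20.8  32. ]
 [464.1  56.1  32. ]
 [464.6 107.7  32. ]
 [508.2  55.4  32. ]
 [508.8 106.9  32. ]]
from [485.4 -12.1 290.2] yaw 1.5563 shift [ 2.877e-01 -3.000e-04  6.015e-01] turn [ 0.0007  0.0001 -0.0009] t 13.25 F [-0.3  0.4 -0.1] op 1.006
```

```bash
python3 -m pendant '[{"x":0.32,"y":0.005,"z":0.1,"rx":0.0,"ry":0.0,"rz":0.0,"jaw":0.9},{"x":0.32,"y":0.005,"z":0.35,"rx":0.0,"ry":0.0,"rz":0.0,"jaw":0.9},{"x":0.32,"y":0.005,"z":0.55,"rx":0.0,"ry":0.0,"rz":0.0,"jaw":0.9},{"x":0.32,"y":0.005,"z":0.61,"rx":0.0,"ry":0.0,"rz":0.0,"jaw":0.9},{"x":0.32,"y":0.005,"z":0.61,"rx":0.0,"ry":0.0,"rz":0.0,"jaw":0.9}]'
python3 -c "
from h import *
w=env.read_camera('wrist');cv2.imwrite('pics/w12.png',w['img'][:,:,::-1])
go([486.1,35.6,198.5],1.557)"
```

```text
t: 13.88
eef_pos: [486.9, 36.7, 198.1]
tcp_rot: [-3.141, 0.0, 1.559]
ft_force: [0.1, -0.6, 0.1]
opening: 0.899
from [487.1  36.5 198.6] yaw 1.5584 shift [-0.0058 -0.0063  0.0009] turn [0.0005 0.0001 0.0018] t 13.925 F [-0.2 -0.2 -0.5] op 0.9
```

View pics/w12.png

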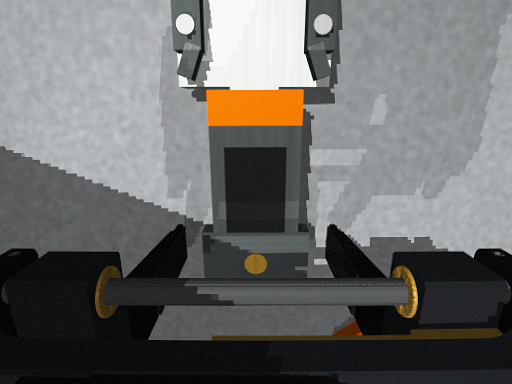

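The fingers straddle the tail (202-308) and the nose (207-303) points straight into the mouth. Gripping.

```bash
python3 -m pendant '[{"x":0.0,"y":0.0,"z":0.0,"rx":0.0,"ry":0.0,"rz":0.0,"jaw":0.4},{"x":0.0,"y":0.0,"z":0.0,"rx":0.0,"ry":0.0,"rz":0.0,"jaw":0.4},{"x":0.0,"y":0.0,"z":0.0,"rx":0.0,"ry":0.0,"rz":0.0,"jaw":0.4},{"x":0.0,"y":0.0,"z":0.0,"rx":0.0,"ry":0.0,"rz":0.0,"jaw":0.4}]'
python3 -c "
from h import *
w=env.read_camera('wrist');cv2.imwrite('pics/w13.png',w['img'][:,:,::-1])
r=orange(w,(180,60,330,140),lo=(8,150,80))
print(plane(w,[(185,23.5),(323,23.5)],32), plane(w,[(200,87.5),(312,87.5)],20))
go([486.1,35.6,198.5],1.557)"
```

```text
t: 14.42
eef_pos: [486.9, 36.0, 198.3]
tcp_rot: [3.141, 0.0, 1.558]
ft_force: [-0.7, -0.8, 4.4]
opening: 0.585
area [ 206   87   98   37 3490] rect [487.3 114.6] [16.1 44.6] ang 89.23
[[457.63859892 149.31450112  32.        ]
 [517.62002977 148.47896458  32.        ]] [[460.48665163 123.54119246  20.        ]
 [515.82713703 122.78469465  20.        ]]
from [486.9  35.9 198.3] yaw 1.5576 shift [-0.0023 -0.0054 -0.0014] turn [0.0005 0.0001 0.0007] t 14.475 F [-1.  -1.3  5.5] op 0.585
```

```bash
python3 -m pendant '[{"x":0.04,"y":0.0,"z":-0.002,"rx":0.0,"ry":0.0,"rz":0.0,"jaw":0.4},{"x":0.08,"y":0.0,"z":-0.002,"rx":0.0,"ry":0.0,"rz":0.0,"jaw":0.4},{"x":0.12,"y":0.0,"z":-0.002,"rx":0.0,"ry":0.0,"rz":0.0,"jaw":0.4},{"x":0.16,"y":0.0,"z":-0.002,"rx":0.0,"ry":0.0,"rz":0.0,"jaw":0.4},{"x":0.2,"y":0.0,"z":-0.002,"rx":0.0,"ry":0.0,"rz":0.0,"jaw":0.4}]'
python3 -c "
from h import *
w=env.read_camera('wrist');cv2.imwrite('pics/w14.png',w['img'][:,:,::-1])
r=orange(w,(180,20,330,140),lo=(8,150,80));print(env.state()['moment'])"
```

```text
t: 15.1
eef_pos: [487.3, 66.5, 198.3]
tcp_rot: [3.142, 0.0, 1.558]
ft_force: [-0.2, -0.7, 2.1]
opening: 0.583
area [ 205   87   99   37 3469] rect [487.4 144.9] [16.  44.8] ang 89.79
[ 0.24943292 -0.10230248 -0.03292884]
```

View pics/w14.png

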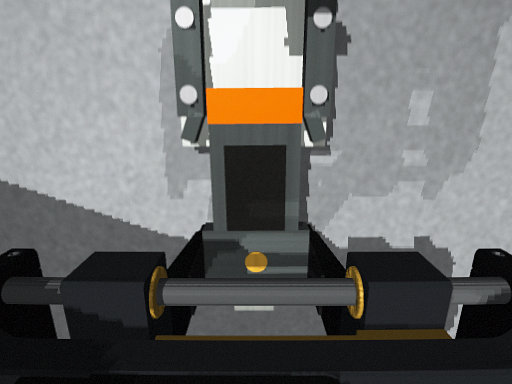

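The nose (206-303, rows 87-123) is between the rails. Continuing the push.

```bash
python3 -m pendant '[{"x":0.04,"y":0.0,"z":0.0,"rx":0.0,"ry":0.0,"rz":0.0,"jaw":0.4},{"x":0.08,"y":0.0,"z":0.0,"rx":0.0,"ry":0.0,"rz":0.0,"jaw":0.4},{"x":0.12,"y":0.0,"z":0.0,"rx":0.0,"ry":0.0,"rz":0.0,"jaw":0.4},{"x":0.16,"y":0.0,"z":0.0,"rx":0.0,"ry":0.0,"rz":0.0,"jaw":0.4},{"x":0.2,"y":0.0,"z":0.0,"rx":0.0,"ry":0.0,"rz":0.0,"jaw":0.4},{"x":0.23,"y":0.0,"z":0.0,"rx":0.0,"ry":0.0,"rz":0.0,"jaw":0.4}]'
python3 -m pendant '[{"x":0.01,"y":0.0,"z":0.0,"rx":0.0,"ry":0.0,"rz":0.0,"jaw":0.4},{"x":0.02,"y":0.0,"z":0.0,"rx":0.0,"ry":0.0,"rz":0.0,"jaw":0.4}]'
```

```text
t: 15.9
eef_pos: [487.7, 100.9, 198.3]
tcp_rot: [3.142, 0.0, 1.558]
ft_force: [-0.7, -1.3, 1.4]
opening: 0.585
t: 16.15
eef_pos: [487.8, 103.6, 198.3]
tcp_rot: [3.142, 0.0, 1.558]
ft_force: [-1.3, -2.0, 1.0]
opening: 0.585
```

```bash
python3 -m pendant '[{"x":0.007,"y":0.0,"z":0.0,"rx":0.0,"ry":0.0,"rz":0.0,"jaw":0.4},{"x":0.014,"y":0.0,"z":0.0,"rx":0.0,"ry":0.0,"rz":0.0,"jaw":0.4},{"x":0.02,"y":0.0,"z":0.0,"rx":0.0,"ry":0.0,"rz":0.0,"jaw":0.4}]'
python3 -m pendant '[{"x":0.007,"y":0.0,"z":0.0,"rx":0.0,"ry":0.0,"rz":0.0,"jaw":0.4},{"x":0.01,"y":0.0,"z":0.0,"rx":0.0,"ry":0.0,"rz":0.0,"jaw":0.4}]'
```

```text
t: 16.52
eef_pos: [487.8, 106.5, 198.3]
tcp_rot: [3.142, 0.0, 1.558]
ft_force: [0.3, -1.4, 1.6]
opening: 0.587
t: 16.77
eef_pos: [487.8, 107.4, 198.3]
tcp_rot: [-3.141, 0.001, 1.558]
ft_force: [-0.0, -16.6, 2.8]
opening: 0.585
```

Contact with the stop, about 16 N. I'll check by eye and with a small extra push.

```bash
python3 -m pendant '[{"x":0.003,"y":0.0,"z":0.0,"rx":0.0,"ry":0.0,"rz":0.0,"jaw":0.4},{"x":0.003,"y":0.0,"z":0.0,"rx":0.0,"ry":0.0,"rz":0.0,"jaw":0.4}]'
python3 -c "
from h import *
w=env.read_camera('wrist');cv2.imwrite('pics/w15.png',cv2.resize(w['img'],(800,600),interpolation=cv2.INTER_CUBIC)[:,:,::-1])
r=orange(w,(180,20,330,140),lo=(8,150,80))"
```

```text
t: 17.02
eef_pos: [487.8, 107.4, 198.3]
tcp_rot: [-3.141, 0.001, 1.557]
ft_force: [0.8, -17.5, 2.4]
opening: 0.584
area [ 206   88   97   37 3383] rect [488.  185.5] [15.7 44.7] ang 89.87
```

View pics/w15.png

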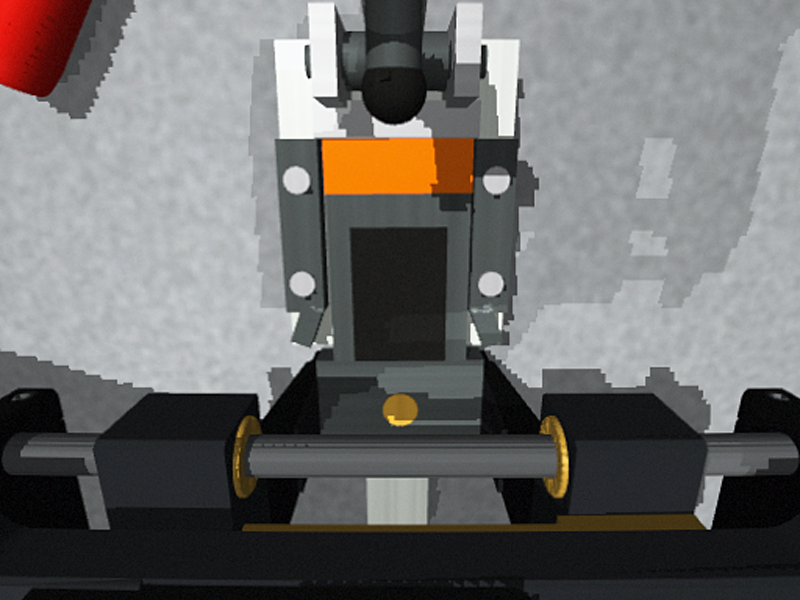

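The nose is flush with the stop (322-474, row 139 in the enlarged view) and the plate is square in the rails. I'll release, rise, and find the clip handle.

```bash
python3 -m pendant '[{"x":0.0,"y":0.0,"z":0.0,"rx":0.0,"ry":0.0,"rz":0.0,"jaw":0.65},{"x":0.0,"y":0.0,"z":0.0,"rx":0.0,"ry":0.0,"rz":0.0,"jaw":0.75},{"x":0.0,"y":0.0,"z":0.0,"rx":0.0,"ry":0.0,"rz":0.0,"jaw":0.8},{"x":0.0,"y":0.0,"z":-0.2,"rx":0.0,"ry":0.0,"rz":0.0,"jaw":0.8},{"x":0.0,"y":0.0,"z":-0.6,"rx":0.0,"ry":0.0,"rz":0.0,"jaw":0.8},{"x":0.0,"y":0.0,"z":-1.0,"rx":0.0,"ry":0.0,"rz":0.0,"jaw":0.8},{"x":0.2,"y":0.0,"z":-1.0,"rx":0.0,"ry":0.0,"rz":0.0,"jaw":0.6},{"x":0.2,"y":0.0,"z":-1.0,"rx":0.0,"ry":0.0,"rz":0.0,"jaw":0.6}]'
python3 -c "
from h import *
w=env.read_camera('wrist');cv2.imwrite('pics/w16.png',w['img'][:,:,::-1])
r=orange(w,(180,20,330,240),lo=(8,150,80));go([488,220.5,282],1.557)"
```

```text
t: 18.08
eef_pos: [487.9, 139.6, 348.9]
tcp_rot: [3.14, -0.0, 1.56]
ft_force: [0.2, 0.0, -0.3]
opening: 0.647
area [232 134  47  17 706] rect [487.8 185.5] [15.4 44.9] ang 89.34
from [487.9 139.  348.3] yaw 1.5594 shift [ 0.5437 -0.0055  0.4418] turn [-0.      0.0002  0.0031] t 18.125 F [0.3 0.4 0.5] op 0.625
```

View pics/w16.png

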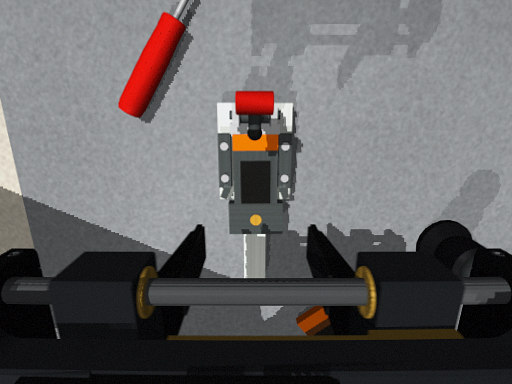

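The plate is still home (nose 232-278, row 134), the clip is up with its red handle at (236-273,92-113).

```bash
python3 -c "
from h import *
w=env.read_camera('wrist');print(plane(w,[(236,102.5),(274,102.5),(255,93),(255,113)],113).round(1));go([488,220.5,282],1.557)"
python3 -m pendant '[{"x":0.4,"y":-0.003,"z":0.0,"rx":0.0,"ry":0.0,"rz":0.0,"jaw":0.6},{"x":0.545,"y":-0.003,"z":0.0,"rx":0.0,"ry":0.0,"rz":0.0,"jaw":0.6},{"x":0.545,"y":-0.003,"z":0.2,"rx":0.0,"ry":0.0,"rz":0.0,"jaw":0.6},{"x":0.545,"y":-0.003,"z":0.2,"rx":0.0,"ry":0.0,"rz":0.0,"jaw":0.6}]'
python3 -c "
from h import *
w=env.read_camera('wrist');cv2.imwrite('pics/w17.png',w['img'][:,:,::-1])
print(plane(w,[(255,253)],111))
go([488,220.5,282],1.557)"
```

```text
[[475.2 220.2 113. ]
 [501.1 219.9 113. ]
 [488.2 226.2 113. ]
 [488.1 213.1 113. ]]
from [488.  138.5 347.9] yaw 1.5588 shift [ 0.5465 -0.0061  0.4394] turn [-0.001   0.0004  0.0023] t 18.175 F [ 0.4 -0.3 -0.4] op 0.614
t: 18.68
eef_pos: [488.6, 219.8, 316.3]
tcp_rot: [-3.137, 0.002, 1.558]
ft_force: [-1.0, -0.0, 0.3]
opening: 0.597
[[486.77696586 203.10055793 111.        ]]
from [489.  219.7 317.5] yaw 1.5574 shift [ 0.0052 -0.006   0.2368] turn [-0.0034  0.0013  0.0005] t 18.725 F [-0.1  0.5  0.7] op 0.6
```

View pics/w17.png

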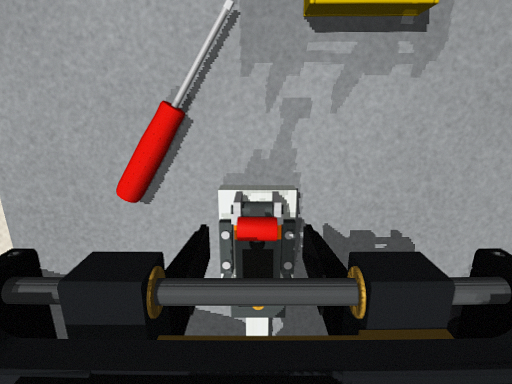

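The handle (236-278,218-240) is centred between the fingers. Going down and pinching.

```bash
python3 -m pendant '[{"x":0.0,"y":-0.004,"z":0.12,"rx":0.0,"ry":0.0,"rz":0.0,"jaw":0.6},{"x":0.0,"y":-0.004,"z":0.235,"rx":0.0,"ry":0.0,"rz":0.0,"jaw":0.6},{"x":0.0,"y":-0.004,"z":0.235,"rx":0.0,"ry":0.0,"rz":0.0,"jaw":0.4},{"x":0.0,"y":-0.004,"z":0.235,"rx":0.0,"ry":0.0,"rz":0.0,"jaw":0.1},{"x":0.0,"y":-0.004,"z":0.235,"rx":0.0,"ry":0.0,"rz":0.0,"jaw":0.1},{"x":0.0,"y":-0.004,"z":0.235,"rx":0.0,"ry":0.0,"rz":0.0,"jaw":0.1}]'
python3 -c "
from h import *
import numpy as np
s=env.state();p=s['eef_pos'];y=p[1]-211.5;z=p[2]-171-44;print(p,y,z,np.hypot(y,z),np.arctan2(z,-y)-.209)
a0=np.arctan2(z,-y);r=67.5
for k in range(1,21):
    a=a0+(0.309-a0)*k/20
    print(k,round(a-.209,2),((r*(-np.cos(a)+np.cos(a0)))/150).round(3),(-(r*(np.sin(a)-np.sin(a0)))/150).round(3))
"
```

```text
t: 19.48
eef_pos: [488.2, 220.2, 283.7]
tcp_rot: [3.141, -0.0, 1.558]
ft_force: [-1.6, -0.3, 4.7]
opening: 0.275
[488.16757811 220.223295   283.71578758] 8.723294995266627 68.71578758459384 69.26727466087766 1.4880683628694296
1 1.42 -0.031 -0.003
2 1.35 -0.062 -0.004
3 1.28 -0.094 -0.002
4 1.21 -0.125 0.002
5 1.14 -0.155 0.007
6 1.07 -0.185 0.015
7 1.0 -0.215 0.025
8 0.93 -0.244 0.037
9 0.86 -0.272 0.051
10 0.79 -0.299 0.067
11 0.72 -0.324 0.085
12 0.66 -0.349 0.104
13 0.59 -0.372 0.125
14 0.52 -0.393 0.148
15 0.45 -0.413 0.172
16 0.38 -0.431 0.197
17 0.31 -0.448 0.224
18 0.24 -0.462 0.252
19 0.17 -0.475 0.28
20 0.1 -0.485 0.31
```

```bash
python3 -m pendant '[{"x":-0.031,"y":0.0,"z":-0.003,"rx":0.0,"ry":0.0,"rz":0.0,"jaw":0.1},{"x":-0.062,"y":0.0,"z":-0.004,"rx":0.0,"ry":0.0,"rz":0.0,"jaw":0.1},{"x":-0.094,"y":0.0,"z":-0.002,"rx":0.0,"ry":0.0,"rz":0.0,"jaw":0.1},{"x":-0.125,"y":0.0,"z":0.002,"rx":0.0,"ry":0.0,"rz":0.0,"jaw":0.1},{"x":-0.155,"y":0.0,"z":0.007,"rx":0.0,"ry":0.0,"rz":0.0,"jaw":0.1},{"x":-0.185,"y":0.0,"z":0.015,"rx":0.0,"ry":0.0,"rz":0.0,"jaw":0.1},{"x":-0.215,"y":0.0,"z":0.025,"rx":0.0,"ry":0.0,"rz":0.0,"jaw":0.1},{"x":-0.244,"y":0.0,"z":0.037,"rx":0.0,"ry":0.0,"rz":0.0,"jaw":0.1},{"x":-0.272,"y":0.0,"z":0.051,"rx":0.0,"ry":0.0,"rz":0.0,"jaw":0.1},{"x":-0.299,"y":0.0,"z":0.067,"rx":0.0,"ry":0.0,"rz":0.0,"jaw":0.1}]'
```

```text
t: 20.72
eef_pos: [487.5, 175.2, 274.0]
tcp_rot: [3.141, -0.0, 1.558]
ft_force: [-3.1, -1.1, 12.7]
opening: 0.266
```

```bash
python3 -m pendant '[{"x":-0.025,"y":0.0,"z":0.018,"rx":0.0,"ry":0.0,"rz":0.0,"jaw":0.1},{"x":-0.05,"y":0.0,"z":0.037,"rx":0.0,"ry":0.0,"rz":0.0,"jaw":0.1},{"x":-0.073,"y":0.0,"z":0.058,"rx":0.0,"ry":0.0,"rz":0.0,"jaw":0.1},{"x":-0.094,"y":0.0,"z":0.081,"rx":0.0,"ry":0.0,"rz":0.0,"jaw":0.1},{"x":-0.114,"y":0.0,"z":0.105,"rx":0.0,"ry":0.0,"rz":0.0,"jaw":0.1},{"x":-0.132,"y":0.0,"z":0.13,"rx":0.0,"ry":0.0,"rz":0.0,"jaw":0.1},{"x":-0.149,"y":0.0,"z":0.157,"rx":0.0,"ry":0.0,"rz":0.0,"jaw":0.1},{"x":-0.163,"y":0.0,"z":0.185,"rx":0.0,"ry":0.0,"rz":0.0,"jaw":0.1}]'
```

```text
t: 21.72
eef_pos: [487.2, 150.3, 245.8]
tcp_rot: [3.142, 0.001, 1.558]
ft_force: [-2.5, -7.1, 7.2]
opening: 0.27
```

At about 0.24 rad the spring will close it, so I release, wait, and rise.

```bash
python3 -m pendant '[{"x":-0.01,"y":0.0,"z":0.025,"rx":0.0,"ry":0.0,"rz":0.0,"jaw":0.1},{"x":-0.01,"y":0.0,"z":0.025,"rx":0.0,"ry":0.0,"rz":0.0,"jaw":0.6},{"x":-0.01,"y":0.0,"z":0.025,"rx":0.0,"ry":0.0,"rz":0.0,"jaw":0.6},{"x":-0.01,"y":0.0,"z":0.025,"rx":0.0,"ry":0.0,"rz":0.0,"jaw":0.6},{"x":-0.01,"y":0.0,"z":0.025,"rx":0.0,"ry":0.0,"rz":0.0,"jaw":0.6},{"x":-0.01,"y":0.0,"z":-0.3,"rx":0.0,"ry":0.0,"rz":0.0,"jaw":0.6},{"x":-0.01,"y":0.0,"z":-0.7,"rx":0.0,"ry":0.0,"rz":0.0,"jaw":0.6},{"x":-0.4,"y":0.0,"z":-0.7,"rx":0.0,"ry":0.0,"rz":0.0,"jaw":0.6},{"x":-0.4,"y":0.0,"z":-0.7,"rx":0.0,"ry":0.0,"rz":0.0,"jaw":0.6},{"x":-0.4,"y":0.0,"z":-0.7,"rx":0.0,"ry":0.0,"rz":0.0,"jaw":0.6}]'
python3 -c "
from h import *
w=env.read_camera('wrist');cv2.imwrite('pics/w18.png',w['img'][:,:,::-1]);cv2.imwrite('pics/c18.png',cv2.resize(w['img'][20:220,160:360],(600,600),interpolation=cv2.INTER_CUBIC)[:,:,::-1])
r=orange(w,(220,20,300,240),lo=(8,150,80))
s=env.read_camera('scene');cv2.imwrite('pics/s18.png',cv2.resize(s['img'][100:280,100:460],(800,400),interpolation=cv2.INTER_CUBIC)[:,:,::-1])"
```

```text
t: 22.98
eef_pos: [486.5, 91.0, 350.2]
tcp_rot: [-3.141, -0.0, 1.557]
ft_force: [0.0, -0.1, -0.4]
opening: 0.602
area [264  80  17  19 310] rect [502.8 185.5] [16. 15.] ang 89.58
```

View pics/c18.png

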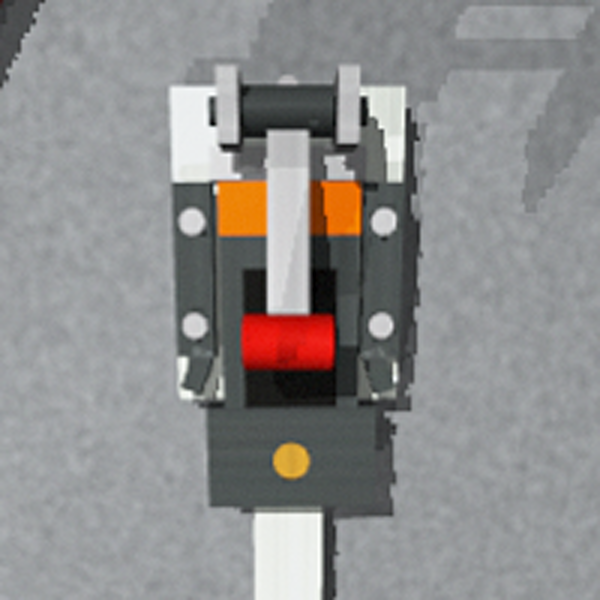

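View pics/s18.png

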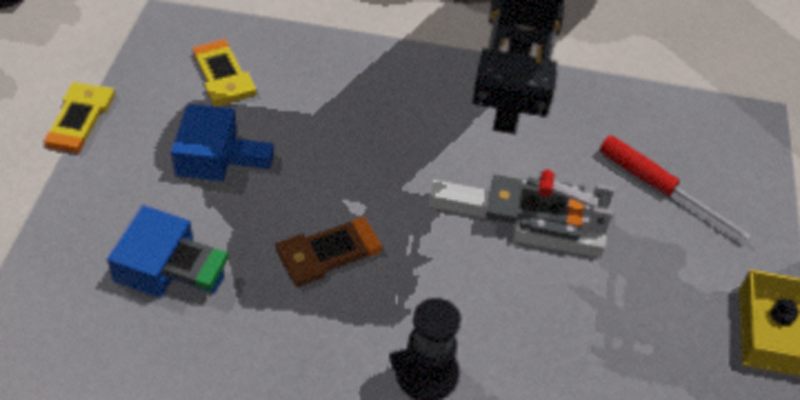

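The plate is home (nose band still at y=185.5) and the clip lies over it. I'll wait about a second and check that it has settled.

```bash
python3 -c "
from h import *
w=env.read_camera('wrist');
print(plane(w,[(256,134)],66))"; python3 -m pendant '[{"x":0.0,"y":0.0,"z":0.0,"rx":0.0,"ry":0.0,"rz":0.0,"jaw":0.6},{"x":0.0,"y":0.0,"z":0.0,"rx":0.0,"ry":0.0,"rz":0.0,"jaw":0.6},{"x":0.0,"y":0.0,"z":0.0,"rx":0.0,"ry":0.0,"rz":0.0,"jaw":0.6},{"x":0.0,"y":0.0,"z":0.0,"rx":0.0,"ry":0.0,"rz":0.0,"jaw":0.6},{"x":0.0,"y":0.0,"z":0.0,"rx":0.0,"ry":0.0,"rz":0.0,"jaw":0.6},{"x":0.0,"y":0.0,"z":0.0,"rx":0.0,"ry":0.0,"rz":0.0,"jaw":0.6},{"x":0.0,"y":0.0,"z":0.0,"rx":0.0,"ry":0.0,"rz":0.0,"jaw":0.6},{"x":0.0,"y":0.0,"z":0.0,"rx":0.0,"ry":0.0,"rz":0.0,"jaw":0.6}]'
python3 -c "
from h import *
w=env.read_camera('wrist');s=env.read_camera('scene');t=env.read_camera('top')
def red(c,box):
    h=cv2.cvtColor(c['img'],cv2.COLOR_RGB2HSV);m=cv2.inRange(h,(0,170,80),(4,255,255))|cv2.inRange(h,(176,170,80),(180,255,255))
    k=np.zeros_like(m);k[box[1]:box[3],box[0]:box[2]]=255;ys,xs=np.nonzero(m&k);return xs.mean(),ys.mean()
a=red(w,(230,110,290,160));b=red(s,(330,165,365,200));print(a,b,tri((w,s),(a,b)),plane(w,[a],66))
orange(w,(220,20,300,240),lo=(8,150,80))"
```

```text
[[487.0974482  147.70868955  66.        ]]
t: 24.12
eef_pos: [486.6, 90.9, 350.3]
tcp_rot: [3.142, 0.0, 1.558]
ft_force: [0.2, 0.0, -0.1]
opening: 0.601
(np.float64(255.85326086956522), np.float64(133.48731884057972)) (np.float64(345.46938775510205), np.float64(181.69387755102042)) [487.21178666 147.56778988  65.39267679] [[487.17423558 147.42107897  66.        ]]
area [264  80  17  19 308] rect [502.8 185.4] [16. 15.] ang 89.63
```

```bash
python3 -c "
from h import *
print(env.job_done())"
```

```text
the job is handed in; nothing more can be done
None
```

The orange-nosed plate is loaded in the fixture and held by the clip, and I have handed the job in at about 24 s of the 67 s. The hand-in reports no verdict.

**What I did:** I swung the clip fully up. I then drew the plate out by its nose, laid it on the apron and took it again by the tail. I slid it in until it met the stop at about 17 N, then swung the clip back down and let its spring close it.

**Last checks:**
- **Plate:** The orange band was still in its seated place (y ≈ 185.5), flush with the stop and square between the rails.
- **Clip:** The handle was at y ≈ 147.5 and z ≈ 65, which fits about 0.1 rad, down on a plate. It had not moved after about one more second.
- **Robot:** The gripper was clear of everything and the force reading was near zero.
- **Other things:** In the last scene picture the green-nosed plate, the ball head and the screwdriver looked unmoved. I judged this by eye and did not measure it.

No check failed. Fixture position readings from different pictures disagreed by 1 to 2 mm, which is within the calibration.

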